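Gauge the tongue groove and set out the next tool

ROBOT

A 7-joint arm with a two-finger parallel gripper is mounted at the origin on the work surface. World frame = base frame: x ahead of the robot, y to its left, z up, the work surface at z = 0. Lengths are in m, angles in rad, forces in N, time in s.
With the tool pointing down it reaches from about 0.4 to 0.925 m from the base axis. Payload 5.6 kg.
Tool frame: the origin (TCP) lies at the very end of the fingers, on their centre line; the grasp point (between the pads) lies 19 mm behind it; z points along the fingers, y is the line along which they close (so a half turn about z gives the same grasp; the last joint's range is limited). The gripper opens to 85 mm and grips with 20 to 120 N. Pads are 22 mm wide; open, the fingers measure 114 mm over their backs; the gripper's body (76 mm by 85 mm) begins 54 mm behind the grasp point. The pads swing forward as they close: fully open they stand 13 mm farther back than shut.
Start: joints at [1.234, 0.468, -0.012, 1.603, 0.006, 1.071, -0.056], TCP at [0.188, -0.622, 0.231] pointing down, gripper open.
Joint ranges: [-2.53, 2.53], [-0.31, 2.02], [-1.57, 1.55], [0.28, 2.44], [-1.29, 4.43], [0.15, 1.84], [-2.92, 2.92]. Speed limits (rad/s): [2.57, 2.57, 3.14, 3.14, 3.14, 3.14, 3.14].

INTERFACE

Orientations are given as a 3x3 rotation matrix whose columns are the frame's x, y, z axes.
In Python, from plant import robot, imaging gives the robot as it stands.
- The arm moves only by the tool drive_tool, never from a script. Its argument "moves" is text: rows parted by semicolons, each of 7 numbers parted by spaces: the turn, a rotation vector about the world's x, y, z in degrees, then the shift along the world's x, y, z in m, then the opening in per cent of the stroke, from 0 (shut) to 100 (fully open). A call has 1 to 8 rows; each row is the pose to reach, as a shift and turn from the pose commanded when the call began; what a row does not reach only later rows make up. A row lasts 1/8 s, in which the tool goes at most 62.5 mm and 10.7 degrees, less where a joint would pass 70% of its speed; a pose out of reach is approached as far as the arm can. A call with a gripper value outside its range is refused whole. The fingers move at their own pace and stop on an object; "newtons" is the grip in N (left out, the last holds). Time passes only in rows, so rows that repeat a pose let the fingers close. It gives the time, the measured TCP pose, the force, the opening and the grip force at its end, in the units of the state.
- robot.get_state(): the state, without advancing time (a new reading comes with each control period).
- imaging.snapshot(name): name is "scene" or "top"; returns (picture, depth): 400x640x3 uint8, red, green, blue; 400x640 float32, m along the optical axis (not along the pixel's ray), 0 where there is no reading.
- imaging.camera_params(name): a dict with "camera_matrix" (3x3 intrinsics, pixels), "extrinsics" (4x4, takes a point from camera to world coordinates). Camera axes: x right, y up, looking along -z (the intrinsics and any distortion apply to the point x, -y, -z); pixel columns grow to the right and rows downward; lengths in m; the calibration is good to about 2 mm. A picture is of the moment at which its call begins. camera_params takes no time and is no camera call.
- robot.close_job(): hands the job in; it is judged then, once.
The state is a dict: "time": time; "qpos": joint angles; "dq": joint speeds; "effort": joint torques, N m; "ee_pos": TCP position; "ee_rot": TCP orientation; "ft_force": force on the tool from outside, world axes, zero at the start; "ft_torque": the same for the moment, N m; "grip_width": opening from 0.0 (shut) to 1.0 (fully open); "finger_force": force on a finger pad.
Only numpy, scipy, OpenCV 4.12 (cv2) and the standard library are available. Lean on these libraries where they do the work, as an engineer would, in place of code of your own. Each camera call takes 0.05 s, during which the arm holds its last target. There are 200 camera calls.

TASK

The groove in the rail on the green mat should be at least 12 mm deep: take the sprung depth gauge out of its rest in the kit tray, hold it upright with its base bar across the groove and push the probe gently into the groove until the base sits flat on the rail, keep it there for a second to read the depth, and stand the gauge back in its rest the way it stood. Then lay what is needed next flat and lengthwise in the tray's empty bay and let go: the wooden tongue if the groove is deep enough, the chisel if it must be cut deeper. Leave everything else where it is.

Things in the scene. Friction and masses are not known exactly. Their poses are not given: they have to be found in the camera images.
- gauge: Sprung depth gauge, 0.2 kg, upright in its rest. Steel base bar 60 (its x) x 24 (y) x 8 mm; on it a square aluminium column 26 x 26 mm, 8 to 60 mm above the underside (grip it about 42 mm up; sides along x and y). Origin: centre of the underside; z up. Probe 5 mm thick, 20 mm out below when free. Its red cap, 16 mm wide, 60 to 65 mm up, rises as the probe is pushed in.
- plunger (a joint): How far the gauge's probe is pushed in (m): 0 free (20 mm out), 0.020 when its tip is level with the underside. Spring: 3 N at 0, rising evenly to 9 N at 0.020. With the base flat on the rail, groove depth = 0.020 minus this; about 0.020 there means the tip stands beside the groove.
- gauge_tip (a point): The tip (lowest point) of the gauge's probe, on the gauge's z axis.
- rail_a: Beech rail fixed on the bench, 200 mm long (x), 70 wide (y), top 36 to 48 mm up. Origin: centre of the top face and of the groove's mouth. Groove 8 mm wide along x, ending 20 mm short of both ends; flat floor, unknown depth (6 to 17 mm, over 2 mm off 12). Both rails look alike; either may be the one on the green mat (x below 0.6), the other waits at x above 0.7.
- rail_b: Beech rail fixed on the bench, 200 mm long (x), 70 wide (y), top 36 to 48 mm up. Origin: centre of the top face and of the groove's mouth. Groove 8 mm wide along x, ending 20 mm short of both ends; flat floor, unknown depth (6 to 17 mm, over 2 mm off 12). Both rails look alike; either may be the one on the green mat (x below 0.6), the other waits at x above 0.7.
- tray: Fixed wooden kit tray 240 mm (its x) by 250 mm (y), rim and divider 16 mm high, floor 6 mm above the bench. Its left part (+y) holds the gauge's rest, its right part (-y) is the empty bay. Origin: centre of its underside; z up.
- rest (a point): Centre of the gauge's rest at its top, 40 mm above the bench: two beech blocks, each 30 mm (tray x) by 50 mm (y), 24 mm apart. The gauge stands with its base bar bridging the gap (its x along the tray's x), the probe hanging free in the gap; its origin starts within 3 mm of here.
- bay (a point): Centre of the empty bay's floor, 6 mm above the bench; the bay is lined with blue cloth, 228 mm along the tray's x by 134 mm along y.
- chisel: Chisel lying flat on the bench, 0.09 kg. Wooden handle 90 mm long (its x, from -45 to +45 mm), 24 mm wide (y) and 22 mm high; brass ferrule and steel blade beyond it to x = +115 mm, brass end cap to x = -49 mm. Origin: under the middle of the handle; z up. Grip it across the handle.
- tongue: Loose tongue: a flat light wooden strip lying on the bench, 120 mm (its x) by 24 mm (y), 7 mm thick, 0.02 kg. Origin: centre of its underside; z up.
- glue: Bystander: glue jar with blue cap, 60 mm in diameter, 85 mm high. Origin: centre of its underside.
- brush: Bystander: orange-handled brush lying on the bench, 140 mm long (x), 30 mm wide, 16 mm high. Origin: underside; handle end at x = -82 mm, bristle end at +58 mm.
- weight: Bystander: brass veneer weight with a knob, 44 mm in diameter, 42 mm high. Origin: centre of its underside.
Mind the look-alikes: they are no part of the job. Of the things like the gauge, leave any that is orange; of the rest the larger one is meant.

How it is judged:
By the outcome, as a careful person would: the job done as asked, in the order asked, and still so for the second after the job is handed in, with the robot touching nothing.
It also fails if it takes over 72 s, if anything falls off the work surface, if the arm or the gripper's body presses on something with over 40 N, if the wrist force passes 120 N, or if a joint passes its speed limit or range.

## Working session

There is one attempt and no reset: what is moved stays moved. The work goes in short steps, Python scripts to look and compute and a tool call to move; the robot and the scene stay as the last step left them, time stands still between calls to the robot, and variables do not carry over. Pictures are saved under pics/ and viewed, at most 10 in all, crops included, and the job is handed in when it is done.

Besides the shell and the picture viewer there is one more tool, called as a command line: name --argument value ..., lists and objects as JSON in quotes. drive_tool: Moves the arm, as the interface text tells. Its arguments: {"type":"object","properties":{"moves":{"type":"string"},"newtons":{"type":"number"}},"required":["moves"]}

```bash
mkdir -p pics; cat > h.py <<'E'
import numpy as np, cv2
from plant import robot, imaging
def snap(n):
    p,d=imaging.snapshot(n); c=imaging.camera_params(n)
    return p,d,np.array(c["camera_matrix"]),np.array(c["extrinsics"])
def cloud(d,K,E):
    v,u=np.mgrid[:d.shape[0],:d.shape[1]]
    P=np.stack([(u-K[0,2])/K[0,0]*d,-(v-K[1,2])/K[1,1]*d,-d],-1)
    return P@E[:3,:3].T+E[:3,3]
def ray(u,v,z,K,E):
    r=E[:3,:3]@np.array([(u-K[0,2])/K[0,0],-(v-K[1,2])/K[1,1],-1]); o=E[:3,3]
    return o+r*(z-o[2])/r[2]
E
python3 - <<'E'
from h import *
for n in("scene","top"):
    p,d,K,E=snap(n); np.savez(n+"0.npz",p=p,d=d,K=K,E=E)
    cv2.imwrite(f"pics/{n}0.png",p[:,:,::-1]); print(n,K.round(1).tolist(),E.round(3).tolist(),imaging.camera_params(n).keys())
s=robot.get_state(); print(s)
E
```

```text
scene [[478.2, 0.0, 319.8], [0.0, 478.2, 208.1], [0.0, 0.0, 1.0]] [[0.233, -0.557, 0.797, 1.73], [0.972, 0.139, -0.188, -0.236], [-0.006, 0.819, 0.574, 0.951], [0.0, 0.0, 0.0, 1.0]] dict_keys(['camera_matrix', 'extrinsics'])
top [[421.7, 0.0, 318.2], [0.0, 421.7, 200.0], [0.0, 0.0, 1.0]] [[0.006, 0.992, -0.123, 0.374], [-1.0, 0.007, 0.009, 0.039], [0.01, 0.123, 0.992, 1.238], [0.0, 0.0, 0.0, 1.0]] dict_keys(['camera_matrix', 'extrinsics'])
{'time': 0.1, 'qpos': array([ 1.23401334,  0.4682941 , -0.01159746,  1.60352655,  0.00599205,
        1.07139655, -0.05631652]), 'dq': array([-7.59710120e-04, -1.76366089e-03,  3.20957478e-04, -2.21736614e-03,
       -1.22998505e-03,  2.41401128e-05, -2.24944475e-04]), 'effort': array([ 1.56884038e-03, -5.33524740e+01,  2.17147329e-02, -2.51967287e+01,
        1.14487010e-02,  4.29575506e-03,  2.28443457e-05]), 'ee_pos': array([ 0.18801583, -0.62169381,  0.2304324 ]), 'ee_rot': array([[ 9.57181178e-01,  2.89488985e-01, -5.65007516e-04],
       [ 2.89489515e-01, -9.57180031e-01,  1.48633844e-03],
       [-1.10535304e-04, -1.58625893e-03, -9.99998736e-01]]), 'ft_force': array([-0.5709617 , -0.30052161, -0.22309135]), 'ft_torque': array([-0.00455266, -0.03168013, -0.02016926]), 'finger_force': 0.0, 'grip_width': 0.9960001089119229}
```

View pics/top0.png

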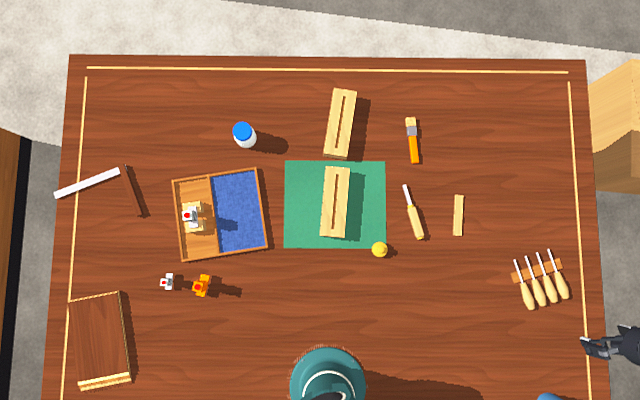

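View pics/scene0.png

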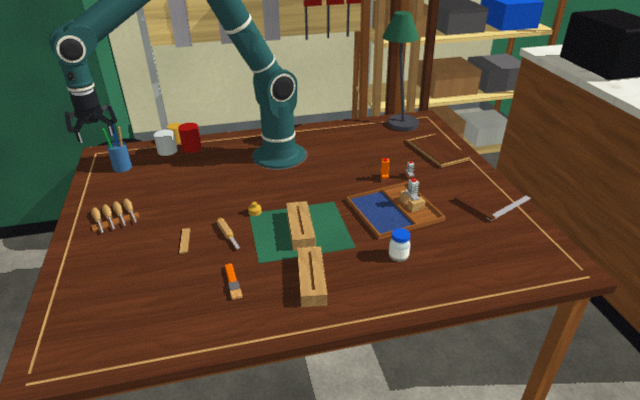

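Top view: the gauge candidates are the one in the tray's rest at (190,215), a small steel one at (167,282) and an orange one at (202,286). The one in the rest fits, being the larger of the two that aren't orange. The rail on the mat is at (335,202), the chisel at (414,212), the tongue at (458,215) and the bay at (238,212). I'll measure these and confirm with a crop.

```bash
cat > m.py <<'E'
from h import *
def load(n):
    z=np.load(n+"0.npz"); return z["p"],z["d"],z["K"],z["E"]
def rect(mask,P,z,K,E,lab):
    m=mask.astype(np.uint8); n,l,s,c=cv2.connectedComponentsWithStats(m)
    i=1+s[1:,4].argmax(); m=(l==i).astype(np.uint8)
    v,u=np.nonzero(m); zz=np.median(P[l==i][:,2]) 
    W=np.array([ray(a,b,z if z is not None else zz,K,E)[:2] for a,b in zip(u,v)])
    (cx,cy),(w,h),a=cv2.minAreaRect((W*1000).astype(np.float32))
    bx=cv2.boxPoints(((cx,cy),(w,h),a)); e=[bx[1]-bx[0],bx[2]-bx[1]]; e=max(e,key=np.linalg.norm)
    print(lab,"n",len(u),"z",zz.round(4),"c",round(cx,1),round(cy,1),"sz",round(w,1),round(h,1),"longdir",round(np.degrees(np.arctan2(e[1],e[0]))%180,1),"mean",W.mean(0).round(4))
if __name__=="__main__":
    p,d,K,E=load("top"); P=cloud(d,K,E); hsv=cv2.cvtColor(p,cv2.COLOR_RGB2HSV); H,S,V=[hsv[...,i].astype(int) for i in range(3)]
    X=np.mgrid[:400,:640]; v,u=X
    def win(a,b,c,e): return (u>=a)&(u<b)&(v>=c)&(v<e)
    w=win(310,365,160,250)
    print("railz hist",np.percentile(P[w][:,2],[5,50,80,95]))
    rt=w&(P[...,2]>.03); rect(rt,P,None,K,E,"rail")
    zt=np.median(P[rt][:,2])
    g=win(324,348,165,238)&(V<150); rect(g,P,zt,K,E,"groove")
    rect(win(180,280,160,270)&(H>100)&(H<125)&(S>90),P,.006,K,E,"bay")
    rect(win(398,430,180,245)&(H>10)&(H<30)&(S>70)&(V>140),P,.018,K,E,"chisel")
    b=win(398,430,180,245)&(S<60)&(V>120);rect(b,P,.008,K,E,"blade")
    rect(win(448,470,188,242)&(V>160),P,.007,K,E,"tongue")
    r=win(178,210,200,230)&((H<8)|(H>172))&(S>150)&(V>150)&(P[...,2]>.08); rect(r,P,None,K,E,"cap")
    wood=win(165,215,190,240)
    for lo,hi in((.034,.043),(.044,.052),(.085,.102),(.102,.112)):
        m=wood&(P[...,2]>lo)&(P[...,2]<hi); print(lo,m.sum(),P[m].mean(0).round(4)) ; rect(m,P,None,K,E,"lay")
    for pt in((172,181),(259,168),(270,248),(182,261)): print(pt,ray(*pt,.016,K,E).round(4))
    top=cv2.resize(p[155:305,150:290],None,fx=2.8,fy=2.8,interpolation=cv2.INTER_CUBIC)
    ps=np.load("scene0.npz")["p"]
    sc=cv2.resize(ps[145:250,340:450],None,fx=3.6,fy=3.6,interpolation=cv2.INTER_CUBIC)
    o=np.zeros((420,800,3),np.uint8); o[:420,:392]=top[:420,:392]; o[:378,400:796]=sc[:378,:396]
    cv2.imwrite("pics/c1.png",o[:,:,::-1])
E
python3 m.py
```

```text
railz hist [-0.00212451  0.00333602  0.0439522   0.04722438]
rail n 1627 z 0.0446 c 517.4 -18.9 sz 70.0 200.6 longdir 175.2 mean [ 0.5163 -0.0189]
groove n 72 z 0.002 c 466.4 -50.8 sz 5.7 99.6 longdir 179.8 mean [ 0.4549 -0.0517]
bay n 3343 z 0.0062 c 493.7 265.4 sz 223.1 129.4 longdir 9.7 mean [0.4922 0.2654]
chisel n 339 z 0.0197 c 463.4 -252.4 sz 104.6 29.7 longdir 16.1 mean [ 0.4626 -0.253 ]
blade n 88 z 0.0114 c 544.8 -232.6 sz 62.5 12.2 longdir 17.3 mean [ 0.5445 -0.233 ]
tongue n 644 z 0.0033 c 477.0 -384.2 sz 61.7 139.7 longdir 178.2 mean [ 0.468  -0.3817]
cap n 25 z 0.1032 c 471.0 383.3 sz 10.8 13.6 longdir 90.4 mean [0.4712 0.3831]
0.034 239 [0.4715 0.3827 0.039 ]
lay n 122 z 0.0393 c 444.8 379.1 sz 30.1 52.0 longdir 99.2 mean [0.4425 0.3786]
0.044 96 [0.4678 0.381  0.0473]
lay n 53 z 0.0468 c 449.9 380.1 sz 20.1 23.7 longdir 100.4 mean [0.4497 0.3798]
0.085 78 [0.4699 0.3801 0.0972]
lay n 78 z 0.0982 c 470.1 380.7 sz 24.4 27.7 longdir 90.4 mean [0.4698 0.3798]
0.102 30 [0.4704 0.3821 0.1042]
lay n 25 z 0.104 c 469.8 383.0 sz 18.9 13.4 longdir 2.5 mean [0.4699 0.3835]
(172, 181) [0.578  0.4564 0.016 ]
(259, 168) [0.6186 0.203  0.016 ]
(270, 248) [0.3848 0.166  0.016 ]
(182, 261) [0.3464 0.4167 0.016 ]
```

View pics/c1.png

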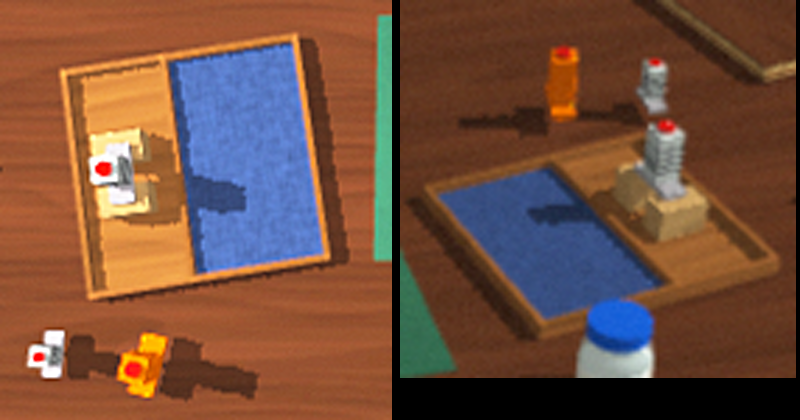

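The crop confirms it: the steel gauge in the rest is taller than the other steel one at the lower left, and the third is orange. Next I'll refine the groove line and the tongue, using the scene view as well.

```bash
cat > m2.py <<'E'
from m import *
for n,w,gz in(("top",(315,355,160,245),None),("scene",(280,320,195,255),None)):
    p,d,K,E=load(n); P=cloud(d,K,E); v,u=np.mgrid[:400,:640]
    W=(u>=w[0])&(u<w[1])&(v>=w[2])&(v<w[3])
    m=W&(abs(P[...,2]-.0445)<.005)&(P[...,0]<.63)
    rect(m,P,.0446,K,E,n+" rail")
    hu=cv2.fillConvexPoly(np.zeros((400,640),np.uint8),cv2.convexHull(np.argwhere(m)[:,::-1].astype(np.int32)),1)
    hu=cv2.erode(hu,np.ones((5,5)))>0
    V=p.max(-1).astype(int); t=np.median(V[hu]); print("medV",t,"z",np.median(P[m][:,2]))
    for k in(.6,.75): rect(hu&(V<k*t),P,.0446,K,E,n+" groove%s"%k)
    if n=="top":
        hsv=cv2.cvtColor(p,cv2.COLOR_RGB2HSV); x=(u>=440)&(u<475)&(v>=185)&(v<245)
        print(hsv[215,450:468].tolist())
        rect(x&(V>195),P,.007,K,E,"tongue")
    else:
        hsv=cv2.cvtColor(p,cv2.COLOR_RGB2HSV).astype(int); x=(u>395)&(u<430)&(v>165)&(v<225)
        rect(x&((hsv[...,0]<8)|(hsv[...,0]>172))&(hsv[...,1]>150)&(hsv[...,2]>130)&(P[...,2]>.08),P,.1045,K,E,"cap")
        for lo,hi in((.055,.095),): 
            mm=x&(P[...,2]>lo)&(P[...,2]<hi); print(P[mm].mean(0).round(4),mm.sum())
        rect(x&(p.min(-1)>0)&(abs(P[...,2]-.039)<.004),P,.04,K,E,"blocks")
E
python3 m2.py
```

```text
top rail n 1499 z 0.0447 c 517.7 -19.0 sz 69.9 200.1 longdir 175.2 mean [ 0.5163 -0.019 ]
medV 250.0 z 0.04466473324717746
top groove0.6 n 41 z 0.0295 c 550.8 -19.8 sz 3.8 87.2 longdir 175.1 mean [ 0.5518 -0.0199]
top groove0.75 n 103 z 0.0292 c 519.4 -18.4 sz 7.0 155.9 longdir 175.2 mean [ 0.5191 -0.0176]
[[10, 173, 153], [10, 173, 152], [9, 180, 140], [14, 153, 211], [28, 98, 255], [22, 112, 251], [23, 111, 249], [23, 106, 250], [23, 110, 250], [23, 107, 249], [23, 103, 252], [24, 108, 255], [16, 139, 241], [7, 188, 87], [10, 179, 160], [10, 173, 159], [10, 176, 158], [10, 173, 161]]
tongue n 378 z 0.0062 c 485.5 -381.9 sz 26.9 121.9 longdir 175.2 mean [ 0.4852 -0.3818]
scene rail n 760 z 0.0458 c 521.3 -18.6 sz 70.5 211.1 longdir 175.2 mean [ 0.5264 -0.0192]
medV 193.0 z 0.04575472504284034
scene groove0.6 n 48 z 0.0328 c 517.5 -16.6 sz 5.7 141.5 longdir 175.1 mean [ 0.5258 -0.0171]
scene groove0.75 n 66 z 0.0327 c 514.4 -16.6 sz 7.6 147.8 longdir 175.3 mean [ 0.5191 -0.0169]
cap n 10 z 0.1053 c 470.3 384.5 sz 10.0 13.9 longdir 157.5 mean [0.4693 0.3849]
[0.4757 0.3809 0.0759] 109
blocks n 68 z 0.0396 c 502.7 389.1 sz 36.4 53.1 longdir 97.3 mean [0.5043 0.3874]
```

drive_tool --moves "0 0 0 0.26 0.37 0.01 100;0 0 0 0.26 0.37 0.01 100;0 0 0 0.26 0.37 0.01 100;0 0 0 0.26 0.37 0.01 100;0 0 0 0.26 0.37 0.01 100;0 0 0 0.26 0.37 0.01 100;0 0 0 0.26 0.37 0.01 100;0 0 -7 0.29 0.43 0.01 100" --newtons 50

```text
time: 1.1
ee_pos: [0.4701, -0.2075, 0.2412]
ee_rot: [[0.986, 0.167, 0.0], [0.167, -0.986, -0.0], [0.0, 0.0, -1.0]]
ft_force: [1.0, -0.7, -0.1]
grip_width: 1.005
finger_force: 0.0
```

drive_tool --moves "0 0 0 0.02 0.0625 0 100;0 0 0 0.02 0.125 0 100;0 0 0 0.02 0.1875 0 100;0 0 0 0.01 0.25 0 100;0 0 0 0 0.31 0 100;0 0 0 -0.008 0.37 0 100;0 0 0 -0.008 0.43 0 100;0 0 0 -0.008 0.49 0 100"

```text
time: 2.1
ee_pos: [0.4608, 0.2824, 0.2411]
ee_rot: [[0.985, 0.17, 0.0], [0.17, -0.985, -0.0], [0.0, 0.0, -1.0]]
ft_force: [0.7, -0.1, -1.1]
grip_width: 0.999
finger_force: 0.0
```

drive_tool --moves "0 0 0 0 0.06 -0.02 100;0 0 0 0 0.084 -0.07 100;0 0 0 0 0.084 -0.09 100;0 0 0 0 0.084 -0.09 100"

```text
time: 2.6
ee_pos: [0.4606, 0.3628, 0.1496]
ee_rot: [[0.985, 0.17, -0.003], [0.17, -0.985, -0.003], [-0.003, 0.003, -1.0]]
ft_force: [0.3, 1.1, 0.5]
grip_width: 1.0
finger_force: 0.0
```

```bash
python3 - <<'E'
from h import *
s=robot.get_state(); print(s["time"],s["ee_pos"],s["qpos"].round(2))
p,_,_,_=snap("top"); q,_,_,_=snap("scene")
o=np.hstack([cv2.resize(p[165:265,140:240],(400,400)),cv2.resize(q[110:210,360:460],(400,400))])
cv2.imwrite("pics/a.png",o[:,:,::-1])
E
```

```text
2.6 [0.4606127  0.36284484 0.14962088] [-0.34  0.52 -0.5   1.8   0.31  0.9  -2.38]
```

View pics/a.png

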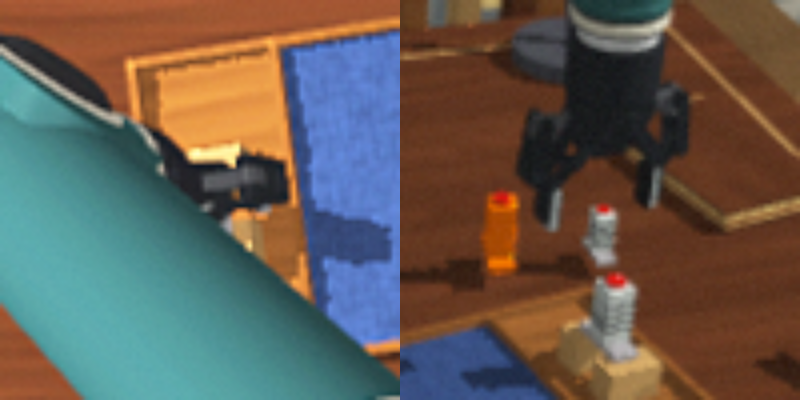

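The open gripper is above and behind the gauge (cap at (615,280) in the crop), with its fingers aligned along the gauge's y. I'll shift over it.

drive_tool --moves "0 0 0 0.0095 0.019 0 100;0 0 0 0.0095 0.019 0 100;0 0 0 0.0095 0.019 0 100"

```text
time: 3.08
ee_pos: [0.4712, 0.383, 0.1524]
ee_rot: [[0.986, 0.17, 0.001], [0.17, -0.986, 0.0], [0.001, 0.0, -1.0]]
ft_force: [0.3, -0.5, 0.4]
grip_width: 1.002
finger_force: 0.0
```

drive_tool --moves "0 0 0 -0.001 -0.001 -0.045 100;0 0 0 -0.001 -0.001 -0.089 100;0 0 0 -0.001 -0.001 -0.089 100;0 0 0 -0.001 -0.001 -0.089 100;0 0 0 -0.001 -0.001 -0.089 25;0 0 0 -0.001 -0.001 -0.089 0;0 0 0 -0.001 -0.001 -0.089 0;0 0 0 -0.001 -0.001 -0.089 0"

```text
time: 4.08
ee_pos: [0.47, 0.3832, 0.0629]
ee_rot: [[0.985, 0.171, 0.001], [0.171, -0.985, 0.001], [0.001, -0.0, -1.0]]
ft_force: [-0.3, 0.2, 3.5]
grip_width: 0.298
finger_force: 49.8
```

drive_tool --moves "0 0 0 0 0 0 0;0 0 0 0 0 0 0"

```text
time: 4.32
ee_pos: [0.47, 0.3832, 0.0629]
ee_rot: [[0.985, 0.171, 0.001], [0.171, -0.985, 0.001], [0.001, -0.0, -1.0]]
ft_force: [0.0, 0.2, 4.9]
grip_width: 0.3
finger_force: 50.0
```

drive_tool --moves "0 0 0 0 0 0.04 0;0 0 0 0 0 0.087 0;0 0 10 0.005 -0.05 0.087 0;0 0 20 0.01 -0.10 0.087 0;0 0 30 0.02 -0.15 0.087 0;0 0 40 0.025 -0.20 0.087 0;0 0 50 0.03 -0.26 0.087 0;0 0 60 0.04 -0.31 0.087 0"

```text
time: 5.32
ee_pos: [0.5087, 0.0701, 0.1485]
ee_rot: [[0.34, 0.94, -0.002], [0.94, -0.34, -0.001], [-0.002, -0.001, -1.0]]
ft_force: [0.8, 0.6, -2.5]
grip_width: 0.298
finger_force: 50.0
```

drive_tool --moves "0 0 10 0.005 -0.05 0 0;0 0 15.5 0.009 -0.091 0 0;0 0 15.5 0.009 -0.091 -0.02 0;0 0 15.5 0.009 -0.091 -0.03 0;0 0 15.5 0.009 -0.091 -0.03 0"

```text
time: 5.95
ee_pos: [0.5175, -0.0165, 0.1182]
ee_rot: [[0.079, 0.997, -0.003], [0.997, -0.079, 0.001], [0.001, -0.003, -1.0]]
ft_force: [-0.3, 0.2, -2.0]
grip_width: 0.297
finger_force: 50.0
```

```bash
python3 - <<'E'
from h import *
s=robot.get_state(); print(s["time"],s["ee_pos"],s["ee_rot"].round(3).tolist(),s["grip_width"],s["finger_force"],s["ft_force"])
p,_,_,_=snap("top"); q,d,K,E=snap("scene"); np.savez("scene1.npz",p=q,d=d,K=K,E=E)
o=np.hstack([cv2.resize(p[150:250,280:380],(300,300)),cv2.resize(q[150:260,260:350],(409,500))[:300*500//500][:300]]) if 0 else cv2.resize(q[155:255,250:360],(660,600),interpolation=cv2.INTER_CUBIC)
cv2.imwrite("pics/b.png",o[:,:,::-1])
E
```

```text
5.95 [ 0.5175351  -0.01650385  0.11816583] [[0.079, 0.997, -0.003], [0.997, -0.079, 0.001], [0.001, -0.003, -1.0]] 0.29715223777298394 49.967055916786194 [-0.3144749   0.18584403 -2.03922578]
```

View pics/b.png

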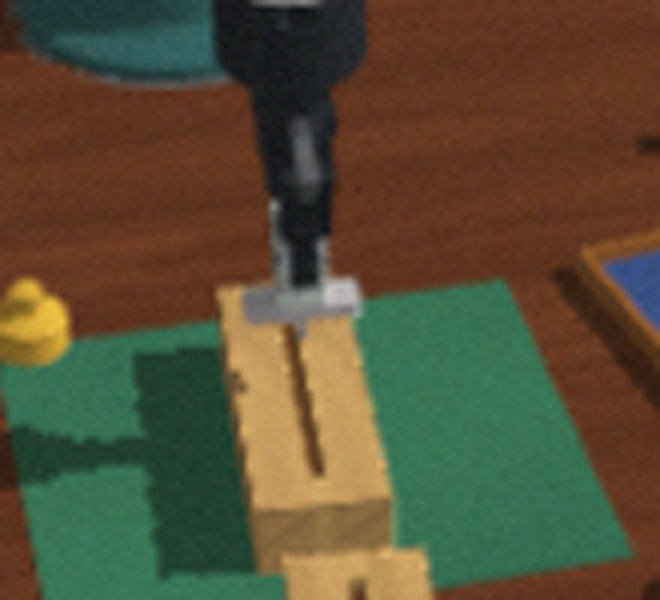

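The gauge is held upright over the rail, its bar across the groove at crop (245–360, 285–320) and the probe near the groove line at (300,330). I'll measure the bar's centre against the groove in this same view.

```bash
python3 - <<'E'
from h import *
z=np.load("scene1.npz");p,d,K,E=[z[k] for k in"pdKE"]; P=cloud(d,K,E)
hsv=cv2.cvtColor(p,cv2.COLOR_RGB2HSV).astype(int); v,u=np.mgrid[:400,:640]
m=(u>285)&(u<315)&(v>=199)&(v<=214)&(hsv[...,1]<70)&(hsv[...,2]>75)
for r in range(199,215):
    c=np.nonzero(m[r])[0]
    if len(c): print(r,c.min(),c.max(),len(c),"y@.1:",ray(c.min()-.5,r,.099,K,E)[1].round(4),ray(c.max()+.5,r,.099,K,E)[1].round(4), "x",ray(c.mean(),r,.099,K,E)[0].round(4),"z",np.median(P[r,c][:,2]).round(3), ray(c.mean(),r,.08,K,E)[:2].round(4))
E
```

```text
199 296 304 4 y@.1: -0.021 0.0069 x 0.482 z 0.136 [ 0.4541 -0.0019]
200 296 304 4 y@.1: -0.0221 0.0057 x 0.4875 z 0.13 [ 0.4598 -0.0031]
201 296 308 8 y@.1: -0.0232 0.0169 x 0.4956 z 0.001 [0.4681 0.006 ]
202 296 309 11 y@.1: -0.0242 0.0187 x 0.5011 z 0.107 [0.4737 0.0046]
203 291 309 19 y@.1: -0.0406 0.0175 x 0.5041 z 0.108 [ 0.4768 -0.0065]
204 290 310 21 y@.1: -0.0447 0.0194 x 0.5096 z 0.106 [ 0.4823 -0.0077]
205 291 310 20 y@.1: -0.0427 0.0182 x 0.5154 z 0.107 [ 0.4883 -0.0073]
206 291 310 20 y@.1: -0.0437 0.017 x 0.5208 z 0.105 [ 0.4938 -0.0084]
207 291 309 19 y@.1: -0.0447 0.0128 x 0.5257 z 0.101 [ 0.4989 -0.0111]
208 292 300 9 y@.1: -0.0427 -0.0156 x 0.5281 z 0.1 [ 0.5012 -0.0245]
209 300 300 1 y@.1: -0.0197 -0.0166 x 0.5364 z 0.951 [ 0.5097 -0.0133]
210 300 300 1 y@.1: -0.0207 -0.0177 x 0.5416 z 0.082 [ 0.5151 -0.0144]
```

drive_tool --moves "0 0 0 0 -0.002 0 0;0 0 0 0 -0.002 -0.015 0;0 0 0 0 -0.002 -0.025 0;0 0 0 0 -0.002 -0.030 0;0 0 0 0 -0.002 -0.035 0;0 0 0 0 -0.002 -0.035 0;0 0 0 0 -0.002 -0.035 0"

```text
time: 6.92
ee_pos: [0.5188, -0.0201, 0.0844]
ee_rot: [[0.081, 0.997, 0.0], [0.997, -0.081, 0.0], [0.0, 0.0, -1.0]]
ft_force: [0.2, 0.8, -2.3]
grip_width: 0.302
finger_force: 50.0
```

drive_tool --moves "0 0 0 0 0 -0.002 0;0 0 0 0 0 -0.002 0;0 0 0 0 0 -0.002 0"

```text
time: 7.3
ee_pos: [0.5187, -0.0201, 0.0823]
ee_rot: [[0.081, 0.997, 0.0], [0.997, -0.081, 0.0], [0.0, 0.0, -1.0]]
ft_force: [1.0, 0.1, -3.1]
grip_width: 0.298
finger_force: 50.0
```

drive_tool --moves "0 0 0 0 0 -0.002 0;0 0 0 0 0 -0.002 0;0 0 0 0 0 -0.002 0"

```text
time: 7.68
ee_pos: [0.5186, -0.0201, 0.0801]
ee_rot: [[0.081, 0.997, -0.0], [0.997, -0.081, 0.0], [0.0, -0.0, -1.0]]
ft_force: [-0.6, 0.9, -3.6]
grip_width: 0.296
finger_force: 50.0
```

drive_tool --moves "0 0 0 0 0 -0.002 0;0 0 0 0 0 -0.002 0;0 0 0 0 0 -0.002 0"

```text
time: 8.05
ee_pos: [0.5186, -0.0201, 0.0781]
ee_rot: [[0.081, 0.997, -0.0], [0.997, -0.081, 0.0], [0.0, -0.0, -1.0]]
ft_force: [0.3, 2.7, -2.7]
grip_width: 0.3
finger_force: 50.0
```

drive_tool --moves "0 0 0 0 0.001 0 0;0 0 0 0 0.001 -0.002 0;0 0 0 0 0.001 -0.002 0"

```text
time: 8.43
ee_pos: [0.5184, -0.0194, 0.076]
ee_rot: [[0.082, 0.997, -0.0], [0.997, -0.082, -0.0], [-0.0, -0.0, -1.0]]
ft_force: [0.4, 0.2, -2.7]
grip_width: 0.297
finger_force: 50.0
```

drive_tool --moves "0 0 0 0 0 -0.002 0;0 0 0 0 0 -0.002 0;0 0 0 0 0 -0.002 0"

```text
time: 8.8
ee_pos: [0.5186, -0.0191, 0.0742]
ee_rot: [[0.081, 0.997, -0.0], [0.997, -0.081, -0.0], [-0.0, -0.0, -1.0]]
ft_force: [-0.2, 0.3, -1.9]
grip_width: 0.298
finger_force: 50.0
```

drive_tool --moves "0 0 0 0 0 -0.002 0;0 0 0 0 0 -0.002 0;0 0 0 0 0 -0.002 0"

```text
time: 9.18
ee_pos: [0.5187, -0.0192, 0.0723]
ee_rot: [[0.081, 0.997, 0.0], [0.997, -0.081, -0.0], [-0.0, 0.0, -1.0]]
ft_force: [0.8, 0.1, -2.2]
grip_width: 0.296
finger_force: 50.2
```

drive_tool --moves "0 0 0 0 0 -0.002 0;0 0 0 0 0 -0.002 0;0 0 0 0 0 -0.002 0"

```text
time: 9.55
ee_pos: [0.5188, -0.0192, 0.0704]
ee_rot: [[0.081, 0.997, 0.0], [0.997, -0.081, -0.0], [-0.0, 0.0, -1.0]]
ft_force: [0.8, -0.2, 1.3]
grip_width: 0.295
finger_force: 50.4
```

drive_tool --moves "0 0 0 0 0 -0.001 0;0 0 0 0 0 -0.001 0;0 0 0 0 0 -0.001 0"

```text
time: 9.93
ee_pos: [0.5188, -0.0191, 0.0693]
ee_rot: [[0.081, 0.997, 0.0], [0.997, -0.081, 0.0], [0.0, 0.0, -1.0]]
ft_force: [-0.5, -0.7, 1.3]
grip_width: 0.299
finger_force: 50.4
```

drive_tool --moves "0 0 0 0 0 -0.001 0;0 0 0 0 0 -0.001 0;0 0 0 0 0 -0.001 0"

```text
time: 10.3
ee_pos: [0.5188, -0.0191, 0.0683]
ee_rot: [[0.081, 0.997, 0.0], [0.997, -0.081, -0.0], [0.0, 0.0, -1.0]]
ft_force: [1.0, -1.1, 1.5]
grip_width: 0.298
finger_force: 50.5
```

drive_tool --moves "0 0 0 0 0 -0.001 0;0 0 0 0 0 -0.001 0;0 0 0 0 0 -0.001 0"

```text
time: 10.68
ee_pos: [0.5188, -0.0192, 0.0681]
ee_rot: [[0.082, 0.997, 0.0], [0.997, -0.082, -0.001], [-0.001, 0.0, -1.0]]
ft_force: [-2.1, -1.1, 10.5]
grip_width: 0.3
finger_force: 51.8
```

drive_tool --moves "0 0 0 0 0 -0.001 0;0 0 0 0 0 -0.001 0;0 0 0 0 0 -0.001 0"

```text
time: 11.05
ee_pos: [0.5188, -0.0192, 0.0681]
ee_rot: [[0.082, 0.997, 0.0], [0.997, -0.082, -0.002], [-0.002, 0.001, -1.0]]
ft_force: [-6.6, -1.0, 20.6]
grip_width: 0.296
finger_force: 53.1
```

The base sat at TCP z 0.068 and the tip touched the floor at about 0.0715. So the plunger moved about 3.5 mm, the depth is about 16 mm, and the tongue is needed. I'll ease off slightly and hold.

drive_tool --moves "0 0 0 0 0 0.001 0;0 0 0 0 0 0.001 0;0 0 0 0 0 0.001 0;0 0 0 0 0 0.001 0;0 0 0 0 0 0.001 0;0 0 0 0 0 0.001 0;0 0 0 0 0 0.001 0;0 0 0 0 0 0.001 0"

```text
time: 12.05
ee_pos: [0.5188, -0.0192, 0.0681]
ee_rot: [[0.081, 0.997, 0.0], [0.997, -0.081, -0.001], [-0.001, 0.0, -1.0]]
ft_force: [-2.3, -1.5, 9.2]
grip_width: 0.296
finger_force: 51.7
```

drive_tool --moves "0 0 0 0 0 0 0;0 0 0 0 0 0 0;0 0 0 0 0 0 0;0 0 0 0 0 0 0"

```text
time: 12.55
ee_pos: [0.5188, -0.0192, 0.0681]
ee_rot: [[0.081, 0.997, 0.0], [0.997, -0.081, -0.001], [-0.001, 0.0, -1.0]]
ft_force: [-2.2, -0.7, 10.5]
grip_width: 0.293
finger_force: 51.7
```

```bash
python3 - <<'E'
from h import *
q,d,K,E=snap("scene"); np.savez("scene2.npz",p=q,d=d,K=K,E=E)
cv2.imwrite("pics/d.png",cv2.resize(q[155:255,250:360],(660,600),interpolation=cv2.INTER_CUBIC)[:,:,::-1])
E
```

```text
(no output)
```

View pics/d.png

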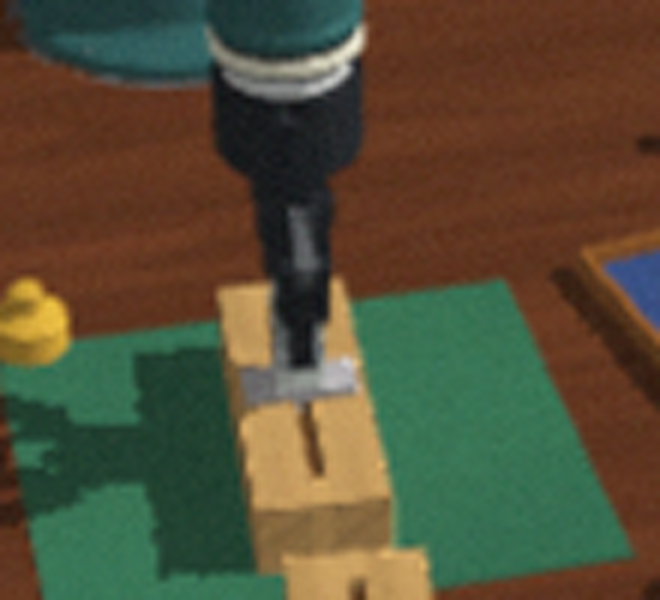

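The picture shows the base bar flat across the groove at crop (300,380). The gauge has been held for 1.5 s, so I'll take it back to the rest.

drive_tool --moves "0 0 0 0 0 0.03 0;0 0 0 0 0 0.083 0;0 0 -10 -0.005 0.05 0.083 0;0 0 -20 -0.01 0.10 0.083 0;0 0 -30 -0.02 0.15 0.083 0;0 0 -40 -0.025 0.20 0.083 0;0 0 -50 -0.03 0.25 0.083 0;0 0 -60 -0.04 0.30 0.083 0"

```text
time: 13.6
ee_pos: [0.4778, 0.2817, 0.1493]
ee_rot: [[0.907, 0.422, -0.001], [0.422, -0.907, -0.001], [-0.002, 0.0, -1.0]]
ft_force: [0.7, -0.2, -1.2]
grip_width: 0.3
finger_force: 50.1
```

drive_tool --moves "0 0 -10 -0.005 0.05 0 0;0 0 -15.5 -0.009 0.10 0 0;0 0 -15.5 -0.009 0.10 0 0;0 0 -15.5 -0.009 0.10 0 0;0 0 -15.5 -0.009 0.10 0 0"

```text
time: 14.22
ee_pos: [0.4701, 0.3789, 0.1496]
ee_rot: [[0.986, 0.169, -0.001], [0.169, -0.986, -0.002], [-0.001, 0.002, -1.0]]
ft_force: [0.4, -0.1, -1.7]
grip_width: 0.299
finger_force: 50.4
```

drive_tool --moves "0 0 0 0 0.0043 0 0;0 0 0 0 0.0043 -0.03 0;0 0 0 0 0.0043 -0.06 0;0 0 0 0 0.0043 -0.08 0;0 0 0 0 0.0043 -0.084 0;0 0 0 0 0.0043 -0.084 0"

```text
time: 14.98
ee_pos: [0.47, 0.3855, 0.0667]
ee_rot: [[0.985, 0.171, 0.0], [0.171, -0.985, 0.001], [0.001, -0.001, -1.0]]
ft_force: [-0.2, -0.6, -1.5]
grip_width: 0.295
finger_force: 50.4
```

drive_tool --moves "0 0 0 0 0 -0.002 0;0 0 0 0 0 -0.002 0;0 0 0 0 0 -0.002 0"

```text
time: 15.35
ee_pos: [0.4698, 0.3853, 0.0647]
ee_rot: [[0.985, 0.171, 0.001], [0.171, -0.985, 0.0], [0.001, -0.0, -1.0]]
ft_force: [0.2, -0.6, -2.1]
grip_width: 0.299
finger_force: 50.4
```

drive_tool --moves "0 0 0 0 -0.002 0 0;0 0 0 0 -0.002 -0.001 0;0 0 0 0 -0.002 -0.0015 0;0 0 0 0 -0.002 -0.0015 0"

```text
time: 15.85
ee_pos: [0.4697, 0.383, 0.063]
ee_rot: [[0.985, 0.171, 0.0], [0.171, -0.985, -0.0], [0.0, 0.0, -1.0]]
ft_force: [-1.1, -2.3, 1.2]
grip_width: 0.297
finger_force: 50.9
```

Contact. I'll release and rise straight up.

drive_tool --moves "0 0 0 0 0 0 30;0 0 0 0 0 0 40;0 0 0 0 0 0 100;0 0 0 0 0 0 100;0 0 0 0 0 0 100;0 0 0 0 0 0.04 100;0 0 0 0 0 0.09 100;0 0 0 0 0 0.14 100"

```text
time: 16.85
ee_pos: [0.4694, 0.383, 0.2041]
ee_rot: [[0.985, 0.171, -0.0], [0.171, -0.985, -0.0], [-0.0, 0.0, -1.0]]
ft_force: [0.7, 0.5, 0.4]
grip_width: 0.999
finger_force: 0.0
```

drive_tool --moves "0 0 -5 0.01 -0.06 0 100;0 0 -10 0.02 -0.12 0 100;0 0 -14.5 0.03 -0.18 0 100;0 0 -14.5 0.03 -0.24 0 100;0 0 -14.5 0.03 -0.30 0 100;0 0 -14.5 0.03 -0.36 0 100;0 0 -14.5 0.03 -0.42 0 100;0 0 -14.5 0.03 -0.48 0 100"

```text
time: 17.85
ee_pos: [0.4995, -0.0987, 0.2031]
ee_rot: [[0.997, -0.081, 0.001], [-0.081, -0.997, -0.0], [0.001, 0.0, -1.0]]
ft_force: [0.8, 0.1, 0.5]
grip_width: 1.003
finger_force: 0.0
```

drive_tool --moves "0 0 0 -0.005 -0.06 0 100;0 0 0 -0.01 -0.12 0 60;0 0 0 -0.014 -0.18 0 50;0 0 0 -0.014 -0.24 -0.03 50;0 0 0 -0.014 -0.28 -0.06 50;0 0 0 -0.014 -0.285 -0.10 50;0 0 0 -0.014 -0.285 -0.12 50;0 0 0 -0.014 -0.285 -0.12 50"

```text
time: 18.85
ee_pos: [0.4853, -0.3802, 0.0815]
ee_rot: [[0.997, -0.08, -0.002], [-0.08, -0.997, 0.002], [-0.002, -0.002, -1.0]]
ft_force: [-0.2, 1.0, -0.6]
grip_width: 0.501
finger_force: 0.0
```

```bash
python3 - <<'E'
from m import *
p,d,K,E=snap("top"); s=robot.get_state(); print(s["time"],s["ee_pos"],s["qpos"].round(2),s["ee_rot"][:,1])
P=cloud(d,K,E); v,u=np.mgrid[:400,:640]; w=(u>=165)&(u<215)&(v>=190)&(v<240)
for lo,hi in((.044,.052),(.085,.102),(.102,.112)):
    mm=w&(P[...,2]>lo)&(P[...,2]<hi); print(lo,mm.sum(),P[mm].mean(0).round(4))
a=cv2.resize(p[155:265,160:280],(480,440)); q,_,_,_=snap("scene"); b=cv2.resize(q[180:270,140:220],(320,360))
o=np.zeros((440,800,3),np.uint8); o[:,:480]=a; o[:360,480:]=b
cv2.imwrite("pics/e.png",o[:,:,::-1])
E
```

```text
18.9 [ 0.48630314 -0.38081126  0.08304631] [ 0.75  0.6  -0.19  1.78  0.15  0.77 -1.16] [-7.98161237e-02 -9.96809443e-01 -5.65489776e-04]
0.044 102 [0.468  0.3803 0.0475]
0.085 76 [0.4692 0.3792 0.097 ]
0.102 32 [0.4703 0.3807 0.1043]
```

View pics/e.png

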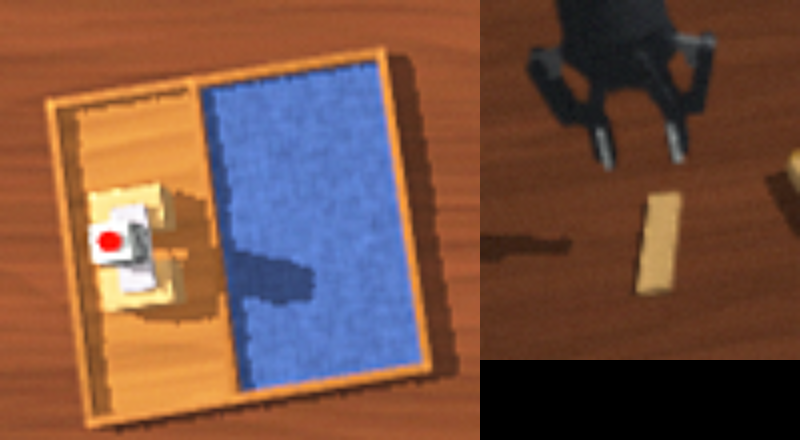

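The gauge stands upright in the rest again (cap at crop (110,240)), within 2–3 mm of where it was. The fingers hang over the tongue, so I'll descend.

drive_tool --moves "0 0 0 -0.001 -0.001 -0.05 50;0 0 0 -0.001 -0.001 -0.07 50;0 0 0 -0.001 -0.001 -0.076 50;0 0 0 -0.001 -0.001 -0.076 50" --newtons 25

```text
time: 19.45
ee_pos: [0.4854, -0.3831, 0.0077]
ee_rot: [[0.997, -0.081, 0.001], [-0.081, -0.997, -0.001], [0.001, 0.001, -1.0]]
ft_force: [-0.1, -0.8, 0.3]
grip_width: 0.5
finger_force: 0.0
```

drive_tool --moves "0 0 0 0 0 -0.003 50;0 0 0 0 0 -0.003 35;0 0 0 0 0 -0.003 0;0 0 0 0 0 -0.003 0;0 0 0 0 0 -0.003 0"

```text
time: 20.08
ee_pos: [0.4849, -0.3831, 0.0044]
ee_rot: [[0.997, -0.082, 0.001], [-0.082, -0.997, -0.001], [0.001, 0.001, -1.0]]
ft_force: [-1.7, 1.6, 6.3]
grip_width: 0.264
finger_force: 24.8
```

drive_tool --moves "0 0 0 0 0 0.03 0;0 0 0 0 0 0.07 0;0 0 0 0 0 0.12 0;0 0 0 0 0 0.12 0"

```text
time: 20.58
ee_pos: [0.4871, -0.3846, 0.128]
ee_rot: [[0.997, -0.082, 0.007], [-0.082, -0.997, -0.005], [0.007, 0.005, -1.0]]
ft_force: [-0.2, 0.3, -0.5]
grip_width: 0.265
finger_force: 24.5
```

drive_tool --moves "0 0 0 0.01 0.06 0 0;0 0 0 0.02 0.12 0 0;0 0 0 0.025 0.18 0 0;0 0 0 0.025 0.24 0 0;0 0 5 0.025 0.30 0 0;0 0 10 0.02 0.36 0 0;0 0 14.5 0.015 0.42 0 0;0 0 14.5 0.01 0.48 0 0"

```text
time: 21.58
ee_pos: [0.4937, 0.0987, 0.1229]
ee_rot: [[0.985, 0.171, -0.001], [0.171, -0.985, -0.0], [-0.001, -0.0, -1.0]]
ft_force: [0.6, 0.5, -0.3]
grip_width: 0.266
finger_force: 24.6
```

drive_tool --moves "0 0 0 0 0.06 0 0;0 0 0 -0.001 0.12 0 0;0 0 0 -0.001 0.168 0 0;0 0 0 -0.001 0.168 0 0;0 0 0 -0.001 0.168 0 0"

```text
time: 22.2
ee_pos: [0.493, 0.2641, 0.1226]
ee_rot: [[0.985, 0.171, -0.002], [0.171, -0.985, -0.002], [-0.002, 0.001, -1.0]]
ft_force: [-0.3, -0.1, -0.9]
grip_width: 0.27
finger_force: 24.6
```

```bash
python3 - <<'E'
from h import *
s=robot.get_state(); print(s["time"],s["ee_pos"],s["ee_rot"][:,1].round(3),s["grip_width"],s["finger_force"])
q,_,_,_=snap("scene"); cv2.imwrite("pics/f.png",cv2.resize(q[110:240,330:460],(520,520))[:,:,::-1])
E
```

```text
22.2 [0.49304307 0.26413859 0.12260652] [ 0.171 -0.985  0.001] 0.2695660477969074 24.613259732723236
```

View pics/f.png

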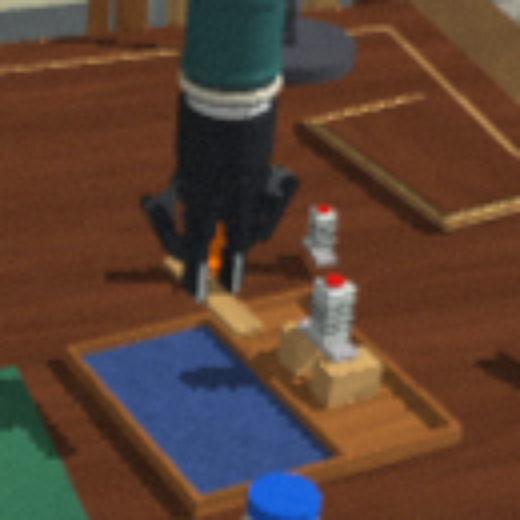

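The tongue is held flat and lined up with the bay (crop (165–260, 260–330)), and the gauge stands upright in its rest. I'll lower the tongue.

drive_tool --moves "0 0 0 0 0.001 -0.04 0;0 0 0 0 0.001 -0.08 0;0 0 0 0 0.001 -0.10 0;0 0 0 0 0.001 -0.107 0;0 0 0 0 0.001 -0.107 0;0 0 0 0 0.001 -0.107 0"

```text
time: 23.0
ee_pos: [0.4945, 0.2666, 0.018]
ee_rot: [[0.985, 0.171, 0.002], [0.171, -0.985, 0.001], [0.002, -0.001, -1.0]]
ft_force: [-0.2, 0.4, 0.3]
grip_width: 0.268
finger_force: 24.6
```

drive_tool --moves "0 0 0 0 0 -0.002 0;0 0 0 0 0 -0.003 0;0 0 0 0 0 -0.003 0;0 0 0 0 0 -0.003 0"

```text
time: 23.5
ee_pos: [0.4937, 0.2661, 0.0138]
ee_rot: [[0.985, 0.171, 0.0], [0.171, -0.985, -0.0], [0.0, 0.0, -1.0]]
ft_force: [0.2, -0.1, -1.2]
grip_width: 0.267
finger_force: 24.6
```

drive_tool --moves "0 0 0 0 0 -0.002 0;0 0 0 0 0 -0.003 0;0 0 0 0 0 -0.003 0"

```text
time: 23.88
ee_pos: [0.4935, 0.2661, 0.0106]
ee_rot: [[0.985, 0.171, -0.0], [0.171, -0.985, -0.0], [-0.0, 0.0, -1.0]]
ft_force: [1.0, -0.0, -0.0]
grip_width: 0.266
finger_force: 24.6
```

Nearly touching (floor contact is expected at about 0.0104). I'll release, rise, and then check.

drive_tool --moves "0 0 0 0 0 -0.0005 0;0 0 0 0 0 -0.0005 35;0 0 0 0 0 -0.0005 50;0 0 0 0 0 -0.0005 50;0 0 0 0 0 0.03 50;0 0 0 0 0 0.09 50;0 0 0 0 0 0.15 50;0 0 0 0 0 0.19 50"

```text
time: 24.88
ee_pos: [0.4942, 0.2666, 0.2038]
ee_rot: [[0.985, 0.171, 0.003], [0.171, -0.985, 0.001], [0.003, -0.001, -1.0]]
ft_force: [-0.0, -0.0, -0.2]
grip_width: 0.5
finger_force: 0.0
```

drive_tool --moves "0 0 0 0 -0.06 0.02 50;0 0 0 0 -0.12 0.02 50;0 0 0 0 -0.18 0.02 50;0 0 0 0 -0.24 0.02 50;0 0 0 0 -0.30 0.02 50;0 0 0 0 -0.36 0.02 50;0 0 0 0 -0.36 0.02 50"

```text
time: 25.75
ee_pos: [0.4929, -0.0994, 0.2206]
ee_rot: [[0.987, 0.161, -0.0], [0.161, -0.987, -0.002], [-0.001, 0.002, -1.0]]
ft_force: [0.0, 1.2, 0.5]
grip_width: 0.5
finger_force: 0.0
```

```bash
python3 - <<'E'
from m import *
p,d,K,E=snap("top"); P=cloud(d,K,E); v,u=np.mgrid[:400,:640]; s=robot.get_state(); print(s["time"],s["ee_pos"])
hsv=cv2.cvtColor(p,cv2.COLOR_RGB2HSV); H=hsv[...,0]
rect((u>217)&(u<262)&(v>178)&(v<245)&(H<40)&(p.max(-1)>190),P,.013,K,E,"tongue")
q,_,_,_=snap("scene")
o=np.hstack([cv2.resize(p[155:265,160:280],(400,367)),cv2.resize(q[150:250,335:444],(400,367))]); cv2.imwrite("pics/g.png",o[:,:,::-1])
E
```

```text
25.8 [ 0.49321403 -0.09606467  0.22061192]
tongue n 340 z 0.0123 c 494.0 265.2 sz 120.7 24.1 longdir 9.9 mean [0.4945 0.2652]
```

View pics/g.png

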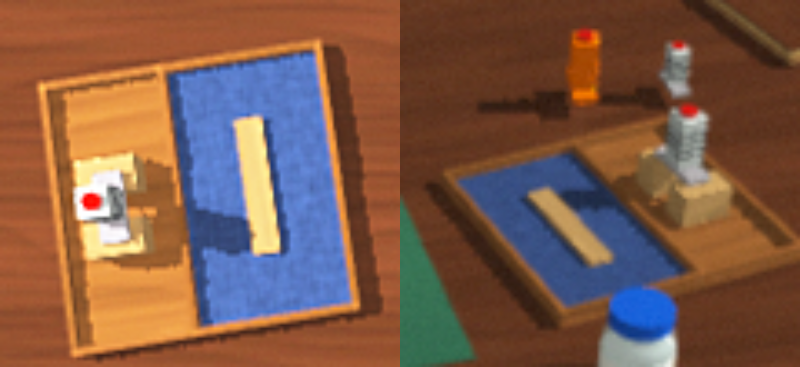

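The tongue lies flat and centred lengthwise in the bay (crop (257,185)). The gauge stands upright in its rest (crop (90,200)).

```bash
python3 -c "
from plant import robot
print(robot.close_job())"
```

```text
the job is handed in; nothing more can be done
None
```

The groove read about 16 mm deep, which is over 12 mm, so I stood the gauge back in its rest, laid the wooden tongue flat and lengthwise in the empty bay, and handed the job in at about 26 s.

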